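# Load a mounted specimen and share the light between eyepieces and camera

## Robot

A 7-joint arm with a two-finger parallel gripper is mounted at the origin on the work surface. World frame = base frame: x ahead of the robot, y to its left, z up, the work surface at z = 0. Lengths are in mm, angles in rad, forces in N, time in s.
With the tool pointing down it reaches from about 425 to 875 mm from the base axis. Payload 8.4 kg.
Tool frame: the origin (TCP) lies midway between the tips of the shut fingers; the grasp point (between the pads) lies 19 mm behind it (robot.grip_point_offset is the distance from the TCP to the grasp point, in mm); z points along the fingers, x is the direction in which the jaws open and shut, and the axes are right-handed (so a half turn about z gives the same grasp; the last joint's range is limited). The gripper opens to 87 mm and grips with 3 to 60 N. Pads are 19 mm wide; open, the fingers measure 117 mm over their backs; the gripper's body (75 mm by 190 mm) begins 51 mm behind the grasp point.
Start: joints at [-1.288, 0.333, 0.04, 1.465, -0.013, 1.343, -0.059], TCP at [242.183, 603.167, 222.546] pointing down, gripper open.
Joint ranges: [-2.58, 2.58], [-0.38, 2.09], [-1.3, 1.39], [0.25, 2.4], [-1.5, 4.64], [0.08, 2.09], [-2.65, 2.65]. Speed limits (rad/s): [2.22, 2.22, 2.79, 2.79, 3.14, 3.14, 3.14].

## Interface

Orientations are given as a rotation vector (axis times angle).
In Python, from bench import robot gives the robot as it stands. Calls block until the motion is done:
- robot.movep(position, orientation): joint-space move of the TCP to a pose.
- robot.movel(position, rotation=None, rate=150, stop_force=None): straight line of the TCP; rotation=None keeps the orientation; rate is the mean speed in mm/s. With stop_force (N) it stops when the force on the tool has changed by that much, and returns True; else False.
- robot.move_joints(angles): joint-space move.
- robot.let_go() and robot.gripper_close(): open the fingers fully, or close them until they stop; the grip force is fixed at half the most.
- robot.sleep(seconds).
- robot.ik(position, orientation): joint angles nearest the present ones, or None.
- robot.camera(name): name is "scene" or "top"; returns (picture, depth): 420x560x3 uint8, red, green, blue; 420x560 float32, mm along the optical axis (not along the pixel's ray), 0 where there is no reading.
- robot.get_calibration(name): a dict with "fx", "fy", "cx", "cy" (pixels), "k1" (the pictures are not rectified: a ray, as slopes to the right and down, at radius r is drawn at 1 + k1 r^2 times it, then the intrinsics apply), "world_to_cam" (4x4, takes a point from world to camera coordinates). Camera axes: x right, y up, looking along -z (the intrinsics and any distortion apply to the point x, -y, -z); pixel columns grow to the right and rows downward; lengths in mm; the calibration is good to about 2 mm. A picture is of the moment at which its call begins. get_calibration takes no time and is no camera call.
A pose or a line that the arm cannot do raises robot.Unreachable and nothing moves.
- robot.job_done(): hands the job in, once; it reports no verdict.
Readings, each from a call of its own:
- robot.read_clock(): time.
- robot.read_q(): joint angles.
- robot.read_qvel(): joint speeds.
- robot.read_effort(): joint torques, N m.
- robot.read_tool_pos(): TCP position.
- robot.read_eef_rot(): TCP orientation.
- robot.read_contact_force(): force on the tool from outside, world axes, zero at the start.
- robot.read_moment(): the same for the moment, N m.
- robot.read_finger_gap(): finger opening in mm.
Only numpy, scipy, OpenCV 4.12 (cv2) and the standard library are available. Lean on these libraries where they do the work, as an engineer would, in place of code of your own. Each camera call takes 0.05 s, during which the arm holds its last target.

## Task

Take the blue mounted specimen from the white rest and set it down gently, polished face down as it stands now, centred over the opening of the microscope's stage. Pull the light-path rod on the side of the microscope out to its middle click, so that the eyepieces and the camera share the light, and let go of it. Leave the other specimens, the bottle and the tissue box where they are.

Things in the scene. Friction and masses are not known exactly. Their poses are not given: they have to be found in the camera images.
- microscope: White inverted microscope, bolted down. Origin on the bench (z = 0) under the stage opening. Own -x: front, with head and eyepieces; +x: rear, black lamp house to x +200 mm, 160 high; -y: right side, with the light-path rod; +y: left side, black camera at x -45 out to y +145, 97 high. Base x -180 to +150, y -90 to +90, 45 high. Pillar behind the stage x 60 to 150, 190 high.
- stage_opening (a point): Centre of the 18 mm round opening in the stage, at the stage's top face, 200 mm above the bench; a bright round insert 96 mm wide surrounds it, level with the stage. The stage is a dark plate 10 mm thick, x -70 to +70, y -80 to +80 mm about this point; nothing is above it. Axes as the microscope's.
- shoulder (a point): Middle of the top of the front shoulder, 150 mm above the bench, at x -135 mm in the microscope's frame. Shoulder: x -175 to -95, y -65 to +65 mm. On it the head: x -97 to -200, y -45 to +45 mm, up to 225 mm high; two slanted eyepieces reach y +-49, x -265, 300 mm high. Axes as the microscope's.
- selector (a joint): Travel of the light-path rod, m: 0 fully in (start), 0.012 middle click, 0.024 fully out. Grows as the rod is pulled straight out along the microscope's -y. A sprung ball detent holds it at the three clicks with about 5 N either way; the humps between them are at 0.006 and 0.018, and when let go it snaps to the click on its side of the hump (within 0.5 mm), unless left within 1 mm of a hump.
- rod_knob (a point): Centre of the rod's black round knob, 16 mm diameter, 22 mm long, axis level along the microscope's y, 125 mm above the bench; moves with the rod. Fully in it is at x -130, y -102 mm in the microscope's frame, with 26 mm of thin rod (8 mm diameter) and bush between knob and shoulder. A red ring shows on the rod at the middle click, three when fully out. Axes as the microscope's.
- specimen_blue: The specimen to load: a blue resin cylinder 30 mm in diameter and 25 mm tall, about 45 g, upright, polished face down; the back of the metal sample shows as a small grey patch on its upper face. Origin: centre of its underside, z up.
- specimen_black: Same mount in black resin; stays in its seat. Origin: centre of its underside.
- specimen_green: Same mount in green resin; stays in its seat. Origin: centre of its underside.
- rest: White plastic rest fixed to the bench, 200 x 50 x 12 mm, with three round seats 32 mm wide, 3 mm deep, in a row along its x (x -75, 0, +75 mm). The specimens stand in them, underside 9 mm and top 34 mm above the bench; which stands where varies. Origin: centre of its underside.
- cleaner: Amber bottle with a white cap, 44 mm in diameter, 115 mm tall, standing on the bench; not to be disturbed. Origin: centre of its underside.
- tissues: White and blue tissue box, 70 x 110 x 40 mm, on the bench; not to be disturbed. Origin: centre of its underside.

How it is judged (in metres and radians):
At the end, for the whole second after the job is handed in: Rod at rest at its middle click (12 mm, within 2 mm). Blue specimen upright and still on the stage, polished face down, within 6 mm of the centre of the opening. Other two specimens upright in their seats (moved under 10 mm); bottle upright; bottle and tissue box moved under 20 mm (value of joint selector between 0.01 and 0.014 m and velocity of joint selector between -0.005 and 0.005 m/s and horizontal distance between specimen_blue and stage_opening below 0.006 m and z of specimen_blue in the frame of stage_opening between -0.003 and 0.003 m and angle between specimen_blue's own z axis and vertical below 0.06 rad and linear speed of specimen_blue below 0.01 m/s and distance of each of specimen_black, specimen_green from where it was at the start of the episode below 0.01 m and angle between each of specimen_black, specimen_green, cleaner's own z axis and vertical below 0.1 rad and distance of each of cleaner, tissues from where it was at the start of the episode below 0.02 m); the robot touches nothing.
It fails at once if the blue specimen is dropped or slammed onto the stage (faster than 0.25 m/s within 12 mm of it) (horizontal distance between specimen_blue and stage_opening below 0.03 m and z of specimen_blue in the frame of stage_opening between -0.005 and 0.012 m and linear speed of specimen_blue above 0.25 m/s).
It fails at once if another specimen is lifted or pushed out of its seat (distance of any of specimen_black, specimen_green from where it was at the start of the episode above 0.02 m).
It fails at once if the bottle is knocked over or the tissue box or bottle shoved aside (angle between cleaner's own z axis and vertical above 0.6 rad or distance of any of cleaner, tissues from where it was at the start of the episode above 0.04 m).
It also fails if it takes over 43 s, if anything falls off the work surface, if the arm or the gripper's body presses on something with over 40 N, if the wrist force passes 120 N, or if a joint passes its speed limit or range.

## Working session

There is one attempt and no reset: what is moved stays moved. The work goes in short steps, each a Python script; the robot and the scene stay as the last script left them, time stands still between calls to the robot, and variables do not carry over. Pictures are saved under pics/ and viewed, and the job is handed in when it is done.

```bash
mkdir -p pics; ls; python3 - <<'E'
from bench import robot
import cv2,numpy as np
for n in("scene","top"):
    p,d=robot.camera(n); cv2.imwrite(f"pics/{n}0.png",p[:,:,::-1]); np.savez(f"{n}0.npz",p=p,d=d)
    c=robot.get_calibration(n); print(n,{k:(np.round(v,3).tolist() if k=="world_to_cam" else v) for k,v in c.items()})
print(robot.read_clock(),robot.read_eef_rot(),robot.grip_point_offset)
E
```

```text
pics
scene {'fx': 545.0425941752258, 'fy': 545.0425941752258, 'cx': 275.3017294335254, 'cy': 216.720036358276, 'k1': -0.1610999823044526, 'world_to_cam': [[0.13, 0.992, 0.006, -163.596], [-0.752, 0.095, 0.652, 293.278], [0.646, -0.089, 0.758, -1766.869], [0.0, 0.0, 0.0, 1.0]]}
top {'fx': 481.9889604721431, 'fy': 481.9889604721431, 'cx': 279.0708238626658, 'cy': 206.9261876629303, 'k1': -0.03737494327833222, 'world_to_cam': [[0.012, -1.0, 0.001, 102.945], [0.993, 0.012, 0.113, -516.92], [-0.113, -0.0, 0.994, -1534.086], [0.0, 0.0, 0.0, 1.0]]}
0.1 [ 2.60187870e+00  1.75907170e+00 -1.78145524e-03] 18.700000000000003
```

View pics/scene0.png

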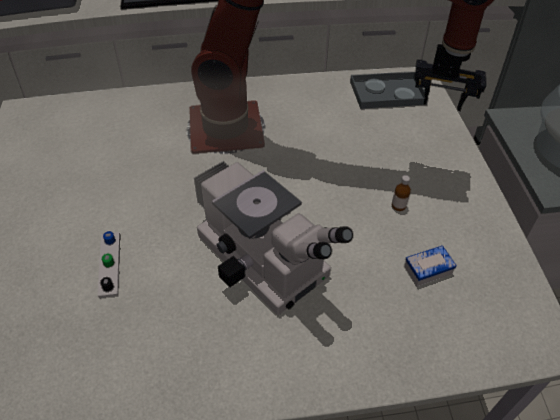

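View pics/top0.png

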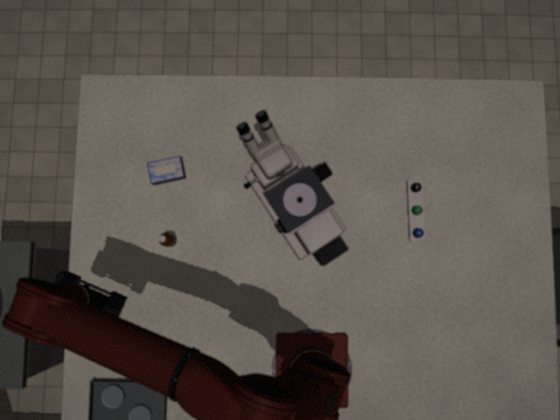

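The top view shows blue at (418,232), green (417,210) and black (416,187). The stage insert is at about (300,199), the rod knob at about (248,184), the bottle at (167,239) and the tissues at (165,169). The front of the microscope points away from the robot. Next I measure these positions precisely.

```bash
cat > h.py <<'E'
import numpy as np,cv2
from bench import robot
def ray(n,uv):
    c=robot.get_calibration(n);M=np.array(c["world_to_cam"])
    d=np.array([(uv[0]-c["cx"])/c["fx"],(uv[1]-c["cy"])/c["fy"]]);s=d.copy()
    for _ in range(20): s=d/(1+c["k1"]*(s@s))
    R=M[:3,:3];o=-R.T@M[:3,3];v=R.T@np.array([s[0],-s[1],-1]);return o,v
def onplane(n,uv,z):
    o,v=ray(n,uv);return o+v*(z-o[2])/v[2]
def two(ua,ub):
    o,v=ray("scene",ua);p,w=ray("top",ub);v/=np.linalg.norm(v);w/=np.linalg.norm(w)
    t=np.linalg.lstsq(np.c_[v,-w],p-o,rcond=None)[0];a=o+t[0]*v;b=p+t[1]*w
    return (a+b)/2,np.linalg.norm(a-b)
def proj(n,P):
    c=robot.get_calibration(n);M=np.array(c["world_to_cam"]);q=M[:3,:3]@P+M[:3,3]
    s=np.array([q[0],-q[1]])/-q[2];s=s*(1+c["k1"]*(s@s));return np.array([c["cx"]+c["fx"]*s[0],c["cy"]+c["fy"]*s[1]])
E
python3 - <<'E'
import numpy as np,cv2
for n,boxes in(("top",[(230,150,100,120),(395,170,50,80)]),("scene",[(190,160,170,150),(90,220,50,80)])):
    p=np.load(n+"0.npz")["p"]
    for i,(x,y,w,h) in enumerate(boxes):
        k=min(780//w,580//h)
        im=cv2.resize(p[y:y+h,x:x+w,::-1],None,fx=k,fy=k,interpolation=cv2.INTER_CUBIC)
        cv2.imwrite(f"pics/{n}_c{i}.png",cv2.convertScaleAbs(im,alpha=1.4)); print(n,i,x,y,k)
E
```

```text
top 0 230 150 4
top 1 395 170 7
scene 0 190 160 3
scene 1 90 220 7
```

View pics/top_c0.png

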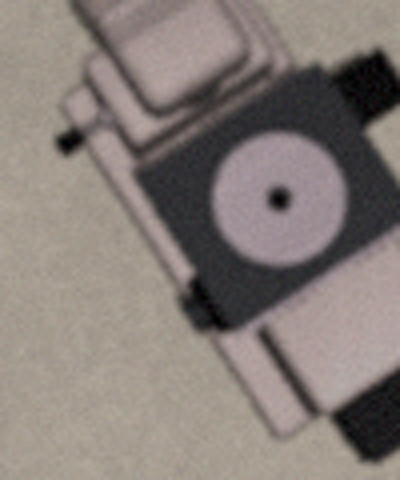

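View pics/scene_c0.png

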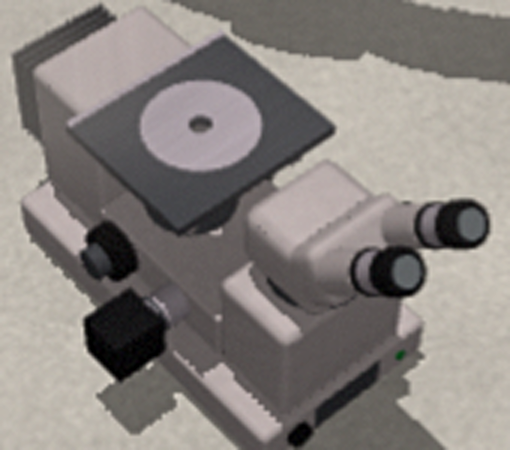

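View pics/top_c1.png

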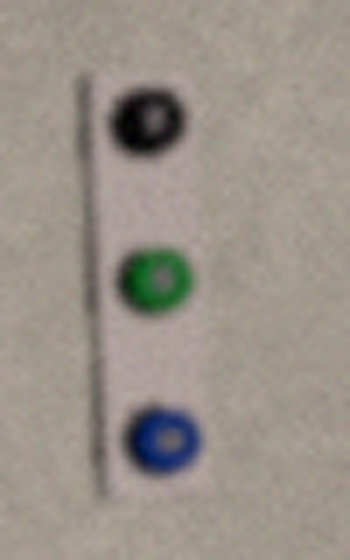

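The crops show the stage opening at (299.9,199.7) in the top view and (256.7,201.5) in the scene view. The rod knob is at (247.2,185) in the top view and hidden in the scene view. The blue seat is nearest the robot.

```bash
python3 - <<'E'
from h import *
T=np.load("top0.npz");S=np.load("scene0.npz")
def comps(mask,amin=8):
    n,l,s,c=cv2.connectedComponentsWithStats(mask.astype(np.uint8)); return [(s[i,4],tuple(s[i,:4]),c[i]) for i in range(1,n) if s[i,4]>=amin],l
res={}
for nm,I,box in(("top",T,(270,165,335,235)),("scene",S,(225,175,300,230))):
    p=I["p"];hsv=cv2.cvtColor(p,cv2.COLOR_RGB2HSV).astype(int);x0,y0,x1,y1=box
    g=p.mean(2);sub=np.zeros(g.shape,np.uint8);sub[y0:y1,x0:x1]=g[y0:y1,x0:x1]>105
    cs,l=comps(sub,200)
    for a,b,c in cs:
        m=(l==l[int(c[1])+6,int(c[0])+6]).astype(np.uint8) if False else None
    # choose component closest to opening
    t=(299.9,199.7) if nm=="top" else (256.7,201.5)
    a,b,c=min(cs,key=lambda q:np.hypot(*(q[2]-t)));
    print(nm,"insert",a,b,c.round(2)); lab=[i for i in np.unique(l) if i and (l==i).sum()==a][0]
    cnt=max(cv2.findContours((l==lab).astype(np.uint8),cv2.RETR_EXTERNAL,cv2.CHAIN_APPROX_NONE)[0],key=len)
    e=cv2.fitEllipse(cnt);print(" ell",np.round(e[0],2),np.round(e[1],1),onplane(nm,e[0],200).round(1));res[nm]=e[0]
    H,Sx,V=hsv[...,0],hsv[...,1],hsv[...,2]
    reg=np.zeros(g.shape,bool); 
    if nm=="top": reg[175:245,400:435]=1
    else: reg[228:296,95:122]=1
    for col,m in(("blue",(H>100)&(H<130)&(Sx>110)),("green",(H>45)&(H<85)&(Sx>90)),("black",g<55)):
        for a,b,c in comps(m&reg,20)[0]: print(" ",col,a,b,c.round(2),onplane(nm,c,22).round(1))
print("two",two(res["scene"],res["top"]))
k=onplane("top",(247.2,185.2),130);print("knob",k)
# stage plate dark corners
p=T["p"];g=p.mean(2);m=np.zeros(g.shape,np.uint8);m[160:240,260:335]=(g[160:240,260:335]<75)
sub=p[150:220,235:270]; dk=(g<60);dk2=np.zeros_like(dk);dk2[175:195,240:255]=dk[175:195,240:255]
for a,b,c in comps(dk2,5)[0]: print("knobmask",a,b,c.round(2),onplane("top",c,128).round(1))
for uv in[(230+137/4,150+173/4),(230+318/4,150+66/4),(230+235/4,150+330/4)]:print("corner",onplane("top",uv,200).round(1))
print("depth",T["d"][199,310],T["d"][195,290],T["d"][185,247])
E
```

```text
top insert 570 (np.int32(284), np.int32(184), np.int32(31), np.int32(31)) [298.66 199.09]
 ell [299.05 199.08] [28.7 29.1] [519.7  51.6 200. ]
  blue 52 (np.int32(414), np.int32(229), np.int32(9), np.int32(8)) [417.85 232.5 ] [ 438.3 -342.9   22. ]
  green 50 (np.int32(413), np.int32(206), np.int32(9), np.int32(8)) [416.88 209.6 ] [ 513.1 -341.3   22. ]
  black 70 (np.int32(411), np.int32(183), np.int32(10), np.int32(9)) [415.44 187.03] [ 587.7 -338.1   22. ]
  black 54 (np.int32(412), np.int32(206), np.int32(10), np.int32(8)) [416.02 209.69] [ 512.8 -338.4   22. ]
  black 54 (np.int32(413), np.int32(229), np.int32(10), np.int32(8)) [417.02 232.39] [ 438.6 -340.2   22. ]
scene insert 881 (np.int32(237), np.int32(187), np.int32(40), np.int32(30)) [256.54 201.34]
 ell [256.51 201.32] [28.7 39. ] [521.5  50.8 200. ]
  blue 105 (np.int32(103), np.int32(231), np.int32(12), np.int32(13)) [108.74 237.59] [ 440.2 -342.3   22. ]
  green 104 (np.int32(102), np.int32(254), np.int32(12), np.int32(13)) [107.54 260.21] [ 515.8 -340.5   22. ]
  black 91 (np.int32(104), np.int32(232), np.int32(12), np.int32(13)) [109.25 238.77] [ 444.5 -340.6   22. ]
  black 98 (np.int32(102), np.int32(254), np.int32(12), np.int32(14)) [107.8  261.16] [ 519.  -339.7   22. ]
  black 126 (np.int32(101), np.int32(277), np.int32(13), np.int32(15)) [106.79 284.53] [ 592.  -337.7   22. ]
two (array([519.92631061,  51.25381925, 198.18956615]), np.float64(0.6389156908617956))
knob [569.65518422 207.15185747 130.        ]
knobmask 38 (np.int32(244), np.int32(182), np.int32(8), np.int32(7)) [247.42 184.71] [571.5 206.6 128. ]
corner [535.5 152.6 200. ]
corner [615.9  21.8 200. ]
corner [422.6  80.5 200. ]
depth 1390.889 1395.4935 1466.7952
```

```bash
cat > plan.py <<'E'
from h import *
from scipy.spatial.transform import Rotation as R
def rot(xd,zd):
    z=np.array(zd,float);z/=np.linalg.norm(z);x=np.array(xd,float);x-=z*(x@z);x/=np.linalg.norm(x)
    return R.from_matrix(np.c_[x,np.cross(z,x),z]).as_rotvec()
E
python3 - <<'E'
from plan import *
T=np.load("top0.npz");S=np.load("scene0.npz")
for nm,I,t in(("top",T,(299.4,199.4)),("scene",S,(256.3,201))):
    g=I["p"].mean(2);x,y=map(round,t);w=g[y-4:y+5,x-4:x+5];wt=np.clip(np.percentile(w,70)-w-15,0,None)
    yy,xx=np.mgrid[y-4:y+5,x-4:x+5];c=((wt*xx).sum()/wt.sum(),(wt*yy).sum()/wt.sum());print(nm,"hole",np.round(c,2),onplane(nm,c,199).round(1))
# plate edges: dark mask component, hull minarea
for nm,I,t in(("top",T,(285,213)),("scene",S,(225,205))):
    p=I["p"];g=cv2.GaussianBlur(p,(3,3),0).astype(int).mean(2);m=(g<85).astype(np.uint8)
    if nm=="top": m[:, :258]=0
    l=cv2.connectedComponents(m,connectivity=4)[1];lab=l[t[1],t[0]];mm=(l==lab).astype(np.uint8)*255
    out=p[:,:,::-1].copy();out[mm>0]=(0,0,255);cv2.imwrite(f"pics/{nm}_m.png",cv2.resize(out[150:310,180:370],None,fx=4,fy=4,interpolation=0)[:600,:760])
sc=[(68,123),(222,38),(335,128),(180,233)]
P=[onplane("scene",((a+.5)/3-.5+190,(b+.5)/3-.5+160),200) for a,b in sc]
for i in range(4):
    d=P[(i+1)%4]-P[i];print(P[i].round(1),"len",np.linalg.norm(d).round(1),"ang",np.degrees(np.arctan2(d[1],d[0])).round(1))
print("center",np.mean(P,0))
print("bottle",onplane("top",(166,239.5),115).round(0),onplane("scene",(405,180),115).round(0),"tissue",onplane("top",(165.5,169.5),40).round(0))
E
```

```text
top hole [299.37 199.3 ] [519.2  50.7 199. ]
scene hole [256.35 200.79] [518.9  50.7 199. ]
[506.4 -52.5 200. ] len 153.2 ang 121.1
[427.3  78.7 200. ] len 134.3 ang 34.6
[537.8 155.  200. ] len 158.7 ang -55.7
[627.4  24.  200. ] len 143.1 ang -147.7
center [524.72674995  51.32208787 200.        ]
bottle [402. 452. 115.] [416. 462. 115.] tissue [633. 480.  40.]
```

View pics/top_m.png

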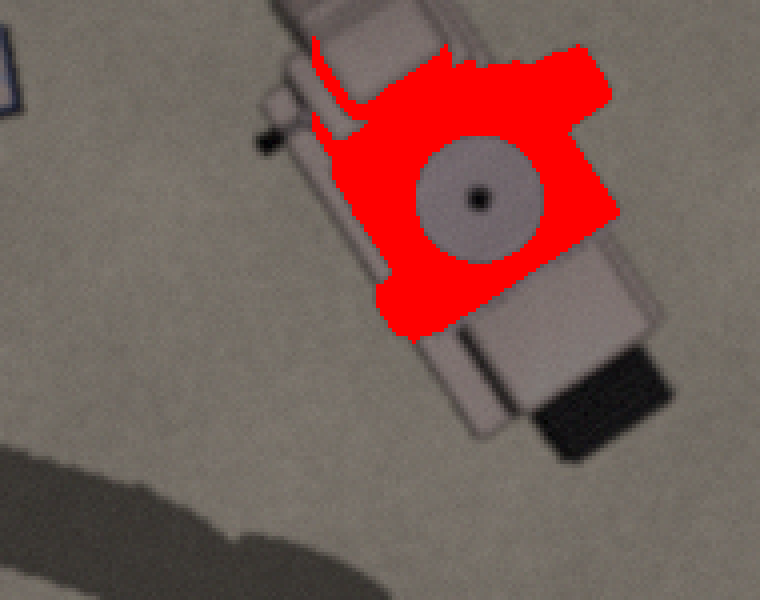

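The hole at (519.5,50.8) agrees in both views, and the yaw is about -146.9°. That predicts the knob at (572.7,207.2), against a measured (571.5,206.6). Next I check reachability for a tilted grasp, tilted so the gripper body stays clear of the stage.

```bash
cat >> plan.py <<'E'
yaw=np.radians(-146.9);XM=np.array([np.cos(yaw),np.sin(yaw),0]);YM=np.array([-XM[1],XM[0],0]);Z=np.array([0,0,1.])
C=np.array([519.5,50.8,200]);K=np.array([572.,207.,125.]);B=np.array([439.2,-342.6,9.])
def rodpose(t,s=1,dg=6.,off=0.):   # t tilt; TCP dg mm past knob axis along the tool
    zd=-Z*np.cos(t)+YM*np.sin(t); return K+zd*dg-YM*off,rot(s*XM,zd),zd
E
python3 - <<'E'
from plan import *
for td in(30,40,50,60,75):
  for s in(1,-1):
    p,r,zd=rodpose(np.radians(td),s)
    print(td,s,[None if q is None else np.round(q,2).tolist() for q in(robot.ik(p,r),robot.ik(p-zd*90,r))])
for s in(1,-1):
    print("pick",robot.ik(B+[0,0,5],rot([0,s,0],[0,0,-1])),"place",[robot.ik(C+[0,0,5],rot(s*v,[0,0,-1])) for v in(YM,XM)])
E
```

```text
30 1 [[0.11, 0.6, -1.1, 1.74, 1.01, 1.48, 2.46], [0.04, 0.5, -1.1, 1.65, 0.9, 1.58, 2.51]]
30 -1 [[-1.07, 0.36, 0.42, 1.8, 0.43, 1.1, -0.31], [-1.12, 0.29, 0.39, 1.71, 0.43, 1.29, -0.31]]
40 1 [[-0.72, 0.4, -0.11, 1.78, 0.76, 1.27, 2.54], [-0.77, 0.35, -0.16, 1.7, 0.71, 1.43, 2.56]]
40 -1 [[-1.16, 0.42, 0.43, 1.81, 0.57, 1.15, -0.47], [-1.22, 0.36, 0.39, 1.72, 0.55, 1.33, -0.46]]
50 1 [[-0.78, 0.48, -0.13, 1.78, 0.89, 1.37, 2.4], [-0.84, 0.44, -0.18, 1.7, 0.84, 1.53, 2.42]]
50 -1 [[-1.23, 0.5, 0.44, 1.81, 0.68, 1.21, -0.6], [-1.3, 0.46, 0.4, 1.72, 0.65, 1.39, -0.59]]
60 1 [[-0.83, 0.57, -0.14, 1.78, 1.01, 1.49, 2.28], [-0.9, 0.55, -0.2, 1.69, 0.95, 1.64, 2.3]]
60 -1 [[-1.27, 0.6, 0.42, 1.8, 0.78, 1.29, -0.73], [-1.34, 0.57, 0.38, 1.72, 0.74, 1.45, -0.7]]
75 1 [[-0.86, 0.72, -0.17, 1.75, 1.16, 1.69, 2.14], [-0.94, 0.74, -0.23, 1.66, 1.09, 1.82, 2.15]]
75 -1 [[-1.31, 0.76, 0.41, 1.78, 0.9, 1.42, -0.87], [-1.39, 0.76, 0.37, 1.68, 0.83, 1.56, -0.84]]
pick [ 0.71238555  0.35730008 -0.15176355  1.8992019   0.06809693  0.88999723
  2.09796868] place [array([-0.81650074,  0.07910299,  0.67540112,  1.82655597, -0.05202106,
        1.25365125, -1.11948339]), array([-1.29869003,  0.14271361,  1.23131295,  1.83989594, -0.14147579,
        1.25684561, -2.59053115])]
pick [-0.22681208  0.55676552  1.01845262  1.94316204 -0.57781893  0.96777178
 -0.50055471] place [array([-0.69341905,  0.07716466,  0.54294296,  1.82180916, -0.04192698,
        1.25394114,  2.00977735]), array([-0.76482896,  0.07801534,  0.61963863,  1.82461783, -0.0476528 ,
        1.25375659,  0.44594033])]
```

```bash
python3 - <<'E'
from plan import *
robot.movel([242,603,310],rate=200)
p,r,zd=rodpose(np.radians(45),-1,10)
robot.movep(p-zd*110,r)
print(robot.read_clock(),robot.read_contact_force().round(1) if hasattr(robot.read_contact_force(),'round') else robot.read_contact_force())
print("stop",robot.movel(p-zd*35,rate=120,stop_force=8),robot.read_tool_pos(),robot.read_clock())
for n in("top","scene"):
    q,d=robot.camera(n);cv2.imwrite(f"pics/{n}1.png",q[:,:,::-1])
    x,y=(200,130) if n=="top" else (190,150)
    cv2.imwrite(f"pics/{n}1c.png",cv2.resize(q[y:y+130,x:x+170,::-1],None,fx=4,fy=4,interpolation=cv2.INTER_CUBIC))
E
```

```text
2.325 [-0.4 -0.1 -0.4]
stop False [562.3383421  222.66392824 143.03540929] 3.1
```

View pics/top1c.png

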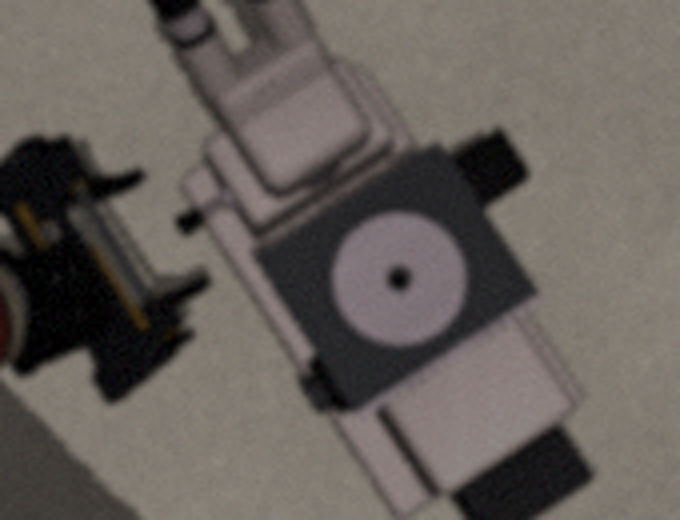

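View pics/scene1.png

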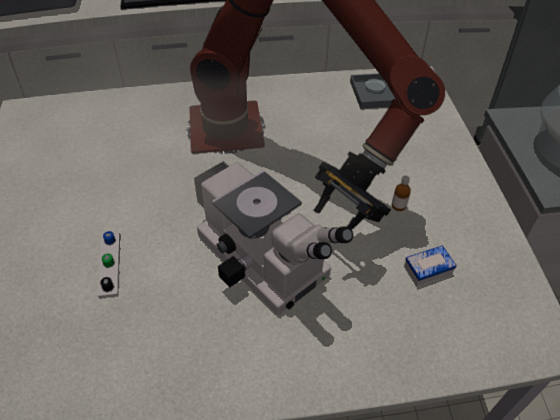

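The fingers straddle the knob: the tips are at crop (140,178) and (207,275), the knob at (190,220), and their approach line passes within about 1 px of it. I advance and grip.

```bash
python3 - <<'E'
from plan import *
p,r,zd=rodpose(np.radians(45),-1,10)
print("stop",robot.movel(p,rate=80,stop_force=8),robot.read_tool_pos())
robot.gripper_close();f=np.array(robot.read_contact_force());print("gap",robot.read_finger_gap(),"force xm,ym,z",(f@XM).round(1),(f@YM).round(1),f[2].round(1),robot.read_clock())
p0=np.array(robot.read_tool_pos())
for d in(3,6,9,12):
    robot.movel(p0-YM*d,rate=20);f=np.array(robot.read_contact_force());t=np.array(robot.read_tool_pos())
    print(d,((p0-t)@YM).round(2),"F",(f@XM).round(1),(f@YM).round(1),f[2].round(1),robot.read_finger_gap())
print(robot.read_clock())
E
```

```text
stop False [575.87467816 200.73559063 117.74829025]
gap 14.90104463728741 force xm,ym,z -5.2 1.7 -3.4 4.9417
3 2.75 F -2.0 2.5 -2.7 15.144801886444613
6 6.64 F -0.9 -1.4 -0.8 15.052435385965643
9 9.96 F 1.1 -4.2 0.5 15.224929824511893
12 11.94 F -0.2 -1.3 -1.6 14.9103478081344
6.15
```

```bash
python3 - <<'E'
from plan import *
robot.let_go()
p,r,zd=rodpose(np.radians(45),-1,10,12.)
print("stop",robot.movel(p-zd*110,rate=150))
robot.movel(np.array(robot.read_tool_pos())+[-40,0,160],rate=250)
print(robot.read_clock(),robot.read_tool_pos())
q,d=robot.camera("top");cv2.imwrite("pics/top2c.png",cv2.resize(q[150:210,215:295,::-1],None,fx=8,fy=8,interpolation=cv2.INTER_CUBIC))
g=q.mean(2);x0=np.zeros(g.shape,np.uint8);x0[174:200,236:257]=g[174:200,236:257]<60
n,l,s,c=cv2.connectedComponentsWithStats(x0)
for i in range(1,n):
    if s[i,4]>8:
        k=onplane("top",c[i],128);print(s[i],c[i],k, "shift along -ym",(-(k-[571.5,206.6,128])@YM).round(1))
E
```

```text
stop False
9.175 [486.91795379 274.76154445 353.695794  ]
[241 184   7   7  32] [244.0625 186.8125] [564.87904835 216.76836525 128.        ] shift along -ym 12.1
```

View pics/top2c.png

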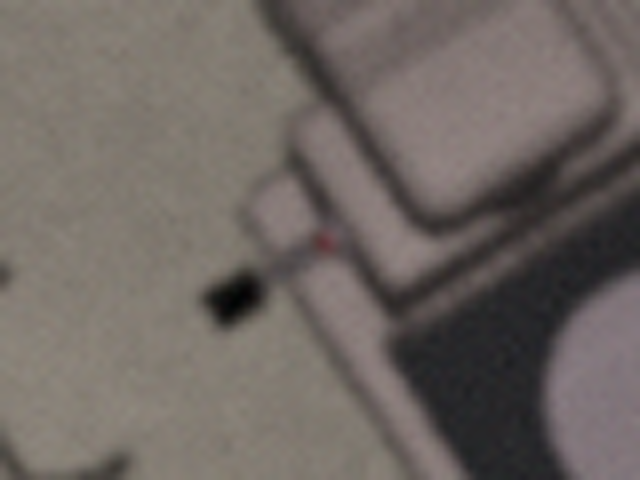

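The picture shows the knob at crop (233,297) with a single red ring at (323,241), and the measured shift is 12.1 mm, so the rod is at its middle click. Next is the specimen.

```bash
python3 - <<'E'
from plan import *
print(np.round(robot.read_q(),2))
for s in(1,-1):
    r=rot([0,s,0],[0,0,-1])
    for P in([470,20,420],B+[0,0,150],B+[0,0,5.]): 
        q=robot.ik(P,r);print(s,None if q is None else np.round(q,2))
r=rot([0,1,0],[0,0,-1]) if robot.ik([470,20,420],rot([0,1,0],[0,0,-1]))[6]<1.5 else rot([0,-1,0],[0,0,-1])
robot.movep([470,20,420],r);print(robot.read_clock(),np.round(robot.read_q(),2))
robot.movep(B+[0,0,150],r);print(robot.read_clock(),np.round(robot.read_q(),2))
robot.movel(B+[0,0,55],rate=150)
n="top";q,d=robot.camera(n);cv2.imwrite("pics/top3c.png",cv2.resize(q[170:270,350:480,::-1],None,fx=6,fy=6,interpolation=cv2.INTER_CUBIC))
q,d=robot.camera("scene");cv2.imwrite("pics/scene3c.png",cv2.resize(q[180:310,60:190,::-1],None,fx=4,fy=4,interpolation=cv2.INTER_CUBIC))
print(robot.read_tool_pos(),robot.read_contact_force(),robot.read_clock())
E
```

```text
[-1.33  0.23  0.35  1.57  0.64  1.69 -0.43]
1 [-1.17 -0.19  0.89  1.55  0.15  1.71  1.29]
1 [-0.3   0.3   1.05  1.82 -0.28  1.19  2.41]
1 [ 0.01  0.42  0.69  1.93 -0.34  0.9   2.44]
-1 [-1.   -0.15  0.76  1.55  0.1   1.7  -1.8 ]
-1 [-0.41  0.39  1.23  1.82 -0.39  1.21 -0.63]
-1 [-0.23  0.56  1.02  1.94 -0.58  0.97 -0.5 ]
10.75 [-1.17 -0.19  0.88  1.55  0.15  1.71  1.29]
12.3917 [-0.12  0.23  0.81  1.81 -0.18  1.18  2.32]
[ 439.98760635 -343.07307092   65.17465044] [0.91978113 0.46320052 0.12833652] 13.275
```

View pics/scene3c.png

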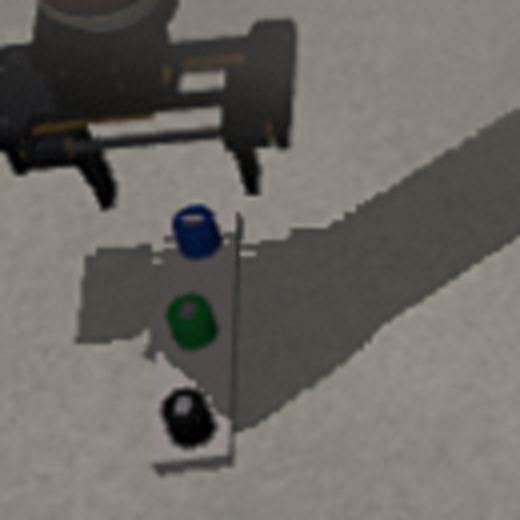

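View pics/top3c.png

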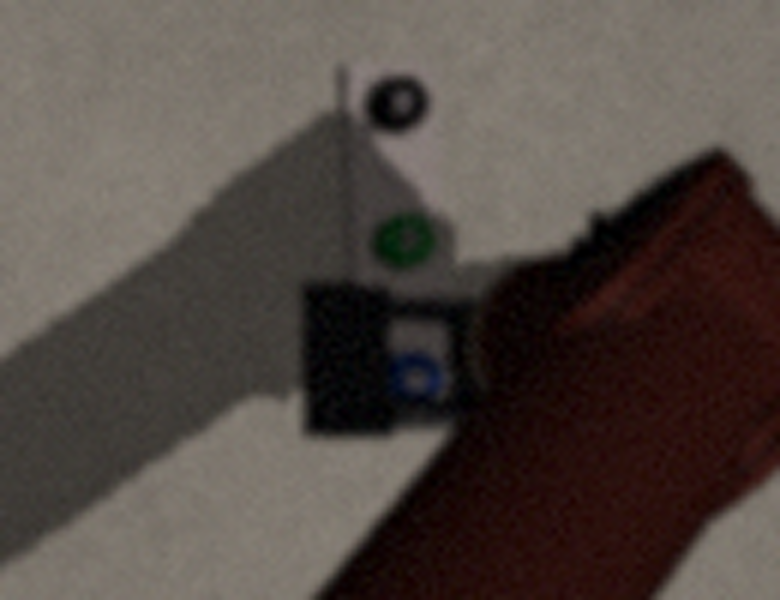

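The fingers straddle the blue specimen, which is at scene crop (197,230), and stay clear of green. I descend and grip.

```bash
python3 - <<'E'
from plan import *
print("stop",robot.movel(B+[0,0,5.5],rate=80,stop_force=6),robot.read_tool_pos())
f0=np.array(robot.read_contact_force());robot.gripper_close();robot.sleep(.1)
print("gap",robot.read_finger_gap(),"f",f0.round(1),np.round(robot.read_contact_force(),1),robot.read_tool_pos())
robot.movel(B+[0,0,30],rate=60);print(robot.read_finger_gap(),np.round(robot.read_contact_force(),1))
robot.movel(B+[0,0,200],rate=200)
q,d=robot.camera("scene");cv2.imwrite("pics/scene4c.png",cv2.resize(q[100:310,60:260,::-1],None,fx=2.8,fy=2.8,interpolation=cv2.INTER_CUBIC))
print(robot.read_finger_gap(),np.round(robot.read_contact_force(),1),robot.read_clock(),np.round(robot.read_q(),2))
for s in(1,-1):
  for v in (YM,XM): 
    q=robot.ik(C+[0,0,150],rot(s*v,[0,0,-1]));print(s,None if q is None else np.round(q,2))
E
```

```text
stop False [ 439.19408109 -342.89514436   14.58882801]
gap 29.099287806406686 f [-0.4  0.6 -1.3] [-0.1  0.2 -0.5] [ 439.17867091 -342.58434125   14.46942494]
29.094735446050972 [ 0.9  0.2 -0.5]
29.52273879688206 [-0.9  0.6 -1. ] 16.7333 [-0.15  0.19  0.83  1.75 -0.14  1.27  2.29]
1 [-0.65  0.02  0.48  1.58 -0.01  1.55 -1.16]
1 None
-1 [-1.07  0.    0.9   1.59 -0.    1.55  1.98]
-1 [-0.68  0.02  0.51  1.58 -0.01  1.55  0.41]
```

View pics/scene4c.png

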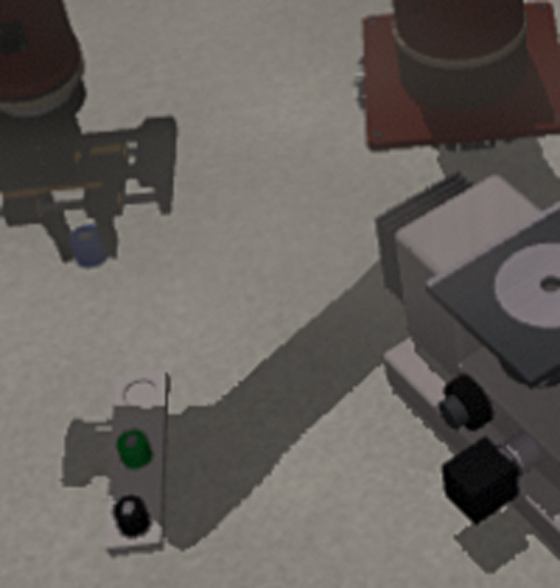

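The blue specimen is held (gap 29 mm), its seat is empty and the other two are undisturbed. I carry it over the stage.

```bash
python3 - <<'E'
from plan import *
robot.movel(B+[0,0,330],rate=250)
r=rot(-YM,[0,0,-1])
robot.movep(C+[0,0,140],r);print(robot.read_clock(),robot.read_tool_pos(),robot.read_finger_gap())
robot.movel(C+[0,0,25],rate=120);robot.sleep(.2)
for n,(x,y) in(("scene",(190,130)),("top",(235,150))):
    q,d=robot.camera(n);np.savez(n+"5.npz",p=q,d=d);cv2.imwrite(f"pics/{n}5c.png",cv2.resize(q[y:y+110,x:x+140,::-1],None,fx=5,fy=5,interpolation=cv2.INTER_CUBIC))
print(robot.read_clock(),robot.read_tool_pos(),np.round(robot.read_contact_force(),1))
E
```

```text
18.8917 [519.64139758  49.24430627 339.9769772 ] 28.692842059476835
20.3 [519.65433273  50.8529199  225.29902457] [ 0.7  0.5 -0.6]
```

View pics/scene5c.png

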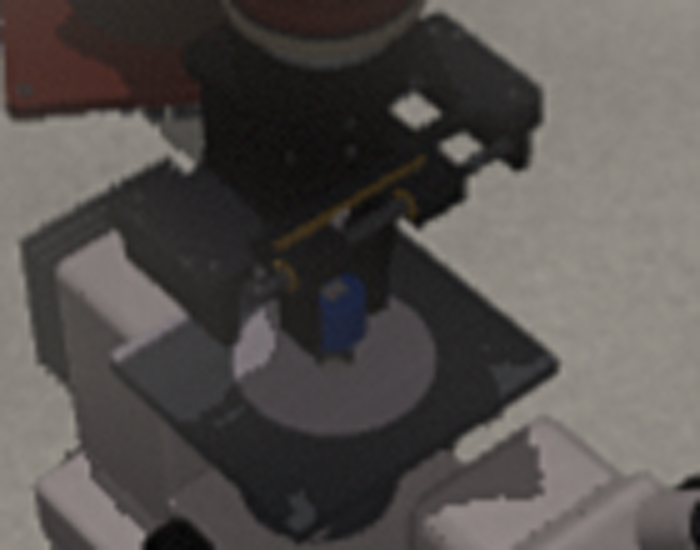

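View pics/top5c.png

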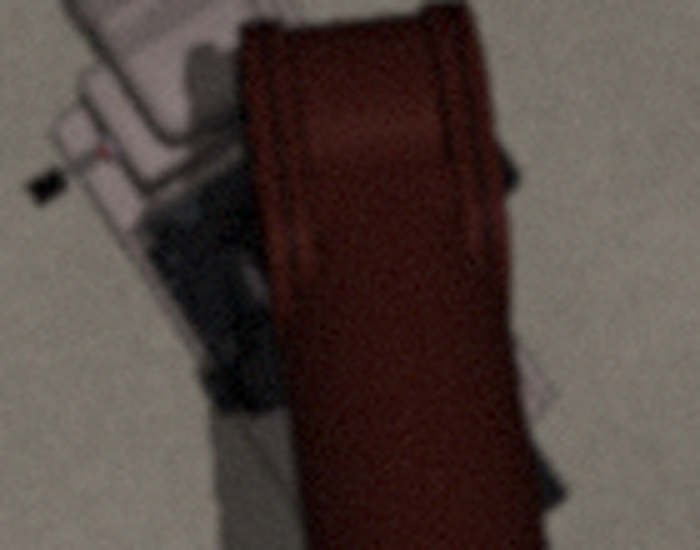

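The scene view shows the specimen upright between the pads at crop (342,315), over the insert. I lower it slowly until contact.

```bash
python3 - <<'E'
from plan import *
robot.movel(C+[0,0,10],rate=40)
print("stop",robot.movel(C+[0,0,3],rate=12,stop_force=4),robot.read_tool_pos(),np.round(robot.read_contact_force(),1),robot.read_clock())
E
```

```text
stop True [519.60977736  50.831154   205.43277223] [-0.8  0.3  3.7] 21.2667
```

```bash
python3 - <<'E'
from plan import *
robot.let_go();robot.sleep(.2)
robot.movel(C+[0,0,150],rate=150)
robot.movep([430,-200,400],rot(-YM,[0,0,-1]))
print(robot.read_clock(),robot.read_tool_pos())
for n,(x,y) in(("scene",(190,130)),("top",(235,150))):
    q,d=robot.camera(n);np.savez(n+"6.npz",p=q,d=d);cv2.imwrite(f"pics/{n}6c.png",cv2.resize(q[y:y+110,x:x+140,::-1],None,fx=5,fy=5,interpolation=cv2.INTER_CUBIC))
    H,S,V=[cv2.cvtColor(q,cv2.COLOR_RGB2HSV)[...,i].astype(int) for i in range(3)]
    m=((H>100)&(H<130)&(S>90)).astype(np.uint8);b=np.zeros_like(m);b[y:y+110,x:x+140]=m[y:y+110,x:x+140]
    b=cv2.morphologyEx(b,cv2.MORPH_CLOSE,np.ones((5,5),np.uint8))
    k,l,s,c=cv2.connectedComponentsWithStats(b)
    for i in range(1,k):
        if s[i,4]>20: print(n,s[i],c[i].round(2),onplane(n,c[i],213).round(1),onplane(n,c[i],225).round(1))
E
```

```text
24.7917 [ 430.7218059  -197.97376812  399.7547232 ]
scene [251 190  12  15 133] [256.47 196.68] [518.7  51.3 213. ] [529.8  50.3 225. ]
top [295 194  10  10  74] [299.3  198.73] [519.   51.5 213. ] [517.5  52.  225. ]
```

View pics/scene6c.png

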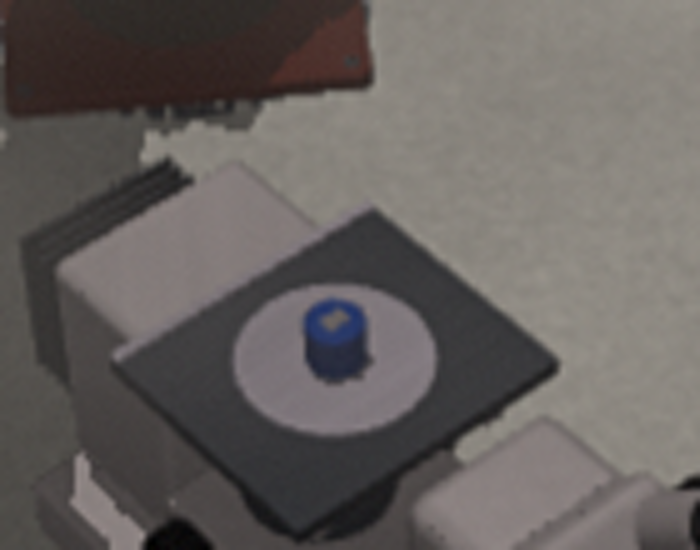

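View pics/top6c.png

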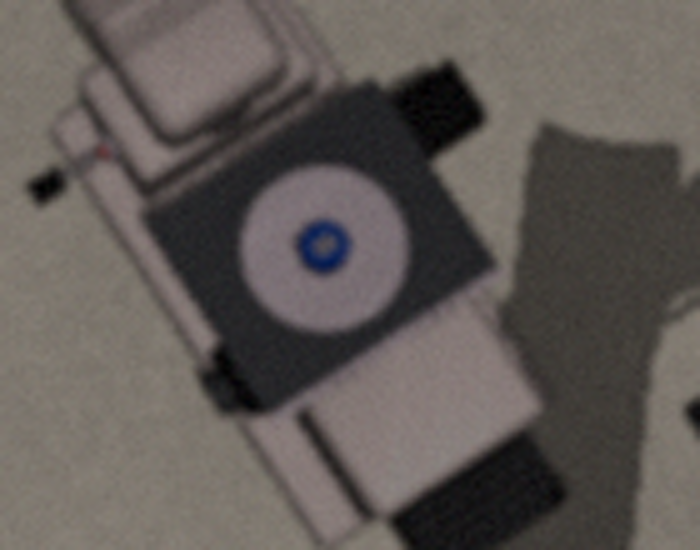

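The specimen stands upright at (518.8,51.4), about 1 mm from the hole as measured (519.1,50.7). The single ring is still visible. I check that the rest of the scene is unchanged, then hand in.

```bash
python3 - <<'E'
from plan import *
a=np.load("scene0.npz")["p"];b=np.load("scene6.npz")["p"]
for nm,(x,y,w,h) in dict(bottle=(388,172,30,42),tissue=(400,242,60,45),greenblack=(95,250,28,48)).items():
    A,Bq=[cv2.cvtColor(i[y:y+h,x:x+w],cv2.COLOR_RGB2GRAY).astype(np.float32) for i in(a,b)]
    print(nm,"shift px",np.round(cv2.phaseCorrelate(A,Bq),2))
print(np.round(robot.read_contact_force(),1),np.abs(robot.read_qvel()).max(),robot.read_clock())
robot.job_done()
E
```

```text
Traceback (most recent call last):
ValueError: setting an array element with a sequence. The requested array has an inhomogeneous shape after 1 dimensions. The detected shape was (2,) + inhomogeneous part.
```

```bash
python3 - <<'E'
from plan import *
a=np.load("scene0.npz")["p"];b=np.load("scene6.npz")["p"]
for nm,(x,y,w,h) in dict(bottle=(388,172,30,42),tissue=(400,242,60,45),greenblack=(95,250,28,48)).items():
    A,Bq=[cv2.cvtColor(i[y:y+h,x:x+w],cv2.COLOR_RGB2GRAY).astype(np.float32) for i in(a,b)]
    print(nm,"shift px",np.round(cv2.phaseCorrelate(A,Bq)[0],2))
print(np.round(robot.read_contact_force(),1),np.abs(robot.read_qvel()).max(),robot.read_clock())
robot.job_done()
E
```

```text
bottle shift px [-0.35  0.46]
tissue shift px [-0.04  0.53]
greenblack shift px [-0.02  0.02]
[-0.3 -0.4 -0.2] 0.0054127372660420624 24.8917
the job is handed in; nothing more can be done
```

I set the blue specimen on the stage opening and pulled the light-path rod to its middle click, then handed the job in at about 24.9 s of the 43 s allowed. The hand-in reports no verdict.

- **Rod:** I gripped the knob with the tool tilted 45°, pulled it 12 mm and let go. A picture afterwards showed a shift of 12.1 mm and a single red ring, and the ring was still there in the last top view.
- **Specimen:** I gripped it across the rest and lowered it until about 4 N of contact, at the height expected, then released it. In both cameras it stands upright about 1 mm from the hole (limit 6 mm).
- **Everything else:** Green and black show no image shift. The bottle and tissue box show about half a pixel, roughly 1–2 mm, which is probably lighting or shadow.
- **Arm:** It was parked clear of everything, with no contact force at hand-in.

No check on the result failed. My first estimate of the insert's centre, from its outline, differed from the hole by about 1–3 mm. I used the hole position, on which both cameras agreed.

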